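Hang the rinsed face-shield headgear to dry

TASK

Move the white drip tray under the middle of the drying rail, its long side square across the bar, and then hang the rinsed face-shield headgear over the bar, one temple pad on each side, with both pads above the tray. The wet plastic cracks easily: pinch the headgear only lightly (with no more than about 30 N), do not knock it against the rail or the tray, and lower it gently onto the bar instead of letting it drop. Leave the jar, the dropper bottle and the beaker where they stand.

Things in the scene. Friction and masses are not known exactly. Their poses are not given: they have to be found in the camera images.
- headgear: Rigid grey plastic face-shield headgear (visor off), about 140 g: an arch (inverted U), 151 mm across, 160 mm tall, standing on two black temple pads. Origin: on the table midway between the pads; y from pad to pad (arch plane y-z), x along the 30 mm wide, 5 mm thick band, z up. Cracks at over 40 N of squeeze per finger, a knock or press over 30 N on rail or tray, or a drop of more than 10 mm.
- clip (a point): Point on the axis of the black adjuster clip on top of the arch, 146 mm above the headgear's origin: take it here from above, from any side. The clip is a block 28 mm square, from 125 mm (top of the band) to 160 mm above the origin; a TCP here leaves the fingertips 2 mm above the band.
- crown (a point): Underside of the arch's crown at its middle, 120 mm above the headgear's origin; rests on the bar when hung. Inner radius of the round crown 62 mm.
- pad_l (a point): Centre of the underside of the headgear's +y temple pad, 64.5 mm from its middle. Pads are 44 mm (x) by 16 mm (y) by 40 mm tall, with 113 mm free between them.
- pad_r (a point): Centre of the underside of the headgear's -y temple pad.
- tray: Loose white plastic drip tray, 300 g, 130 mm (x) by 200 mm (y), rim 22 mm high, walls 4 mm, empty, slides on the table. Origin: centre of its underside; y its long axis, z up. An upright pull tab stands outside its +y end.
- tray_tab (a point): Top middle of the tray's pull tab, 128 mm from the tray's centre along +y, 45 mm above the table. The tab is 44 mm (tray x) by 14 mm (tray y) and 45 mm high; 14 mm are free between it and the tray's wall above a 6 mm strip.
- rail: Fixed steel drying rail: round bar of 16 mm diameter along its x axis, 330 mm long, on two posts at x = +/-155 mm with black end knobs. Flat feet 50 mm (x) by 140 mm (y) by 8 mm under the posts leave 260 mm between them for the tray. Origin: on the table below the bar's middle; y across the bar, z up.
- rail_mid (a point): Top of the bar at its middle, 168 mm above the table.
- jar: Bystander: black lidded jar, 80 mm diameter, 100 mm tall, origin under its centre.
- dropper: Bystander: small amber dropper bottle, 36 mm diameter, 85 mm tall, origin under its centre.
- beaker: Bystander: empty glass beaker, 68 mm diameter, 85 mm tall, origin under its centre.

How it is judged:
By the outcome, as a careful person would: the job done as asked, in the order asked, and still so for the second after the job is handed in, with the robot touching nothing.
It also fails if it takes over 69 s, if anything falls off the work surface, if the arm or the gripper's body presses on something with over 40 N, if the wrist force passes 120 N, or if a joint passes its speed limit or range.

ROBOT

A 6-joint arm with a two-finger parallel gripper is mounted at the origin on the work surface. World frame = base frame: x ahead of the robot, y to its left, z up, the work surface at z = 0. Lengths are in m, angles in degrees, forces in N, time in s.
With the tool pointing down it reaches from about 0.35 to 0.875 m from the base axis. Payload 4.2 kg.
Tool frame: the origin (TCP) lies between the finger pads, 19 mm behind the fingertips; this is the grasp point; z points along the fingers, y is the line along which they close (so a half turn about z gives the same grasp; the last joint's range is limited). The gripper opens to 87 mm and grips with 3 to 60 N. Pads are 19 mm wide; open, the fingers measure 117 mm over their backs; the gripper's body (75 mm by 190 mm) begins 51 mm behind the grasp point.
Start: joints at [80.707, 22.042, 0.453, 0, -68.411, -14.817], TCP at [0.255, 0.57, 0.241] pointing down, gripper open.
Joint ranges: [-179.83, 179.83], [-69.29, 118.12], [-61.27, 80.66], [-181.25, 117.63], [-171.15, -9.14], [-177.46, 177.46]. Speed limits (degrees/s): [159.86, 159.86, 180, 180, 180, 180].

INTERFACE

Orientations are given as a 3x3 rotation matrix whose columns are the frame's x, y, z axes.
In Python, from station import r gives the robot as it stands.
- The arm moves only by the tool jog_arm, never from a script. Its argument "plan" is text: rows parted by semicolons, each of 7 numbers parted by spaces: the shift along the tool's x, y, z normalised to -1 to 1, where 1 is 0.025 m, then the turn, a rotation vector about the tool's x, y, z normalised to -1 to 1, where 1 is 8 degrees, then the closure, from -1 (fully open) to 1 (shut). A call has exactly 10 rows; each row shifts and turns the commanded pose from where the row before left it, along the tool's axes as they then stand; what a row does not reach is not made up. A row lasts 1/10 s, in which the tool goes at most 50 mm and 8.59 degrees, less where a joint would pass 70% of its speed; a pose out of reach is approached as far as the arm can. A call with a number of a shift or a turn outside -1 to 1 is refused whole. A call with a gripper value outside its range is refused whole. The fingers move at their own pace and stop on an object; the grip force is fixed at half the most. Time passes only in rows, so rows that do not move let the fingers close, or fill a call up. It gives the time, the measured TCP pose, the force, the opening and the grip force at its end, in the units of the state.
- r.sense(): the state, without advancing time (a new reading comes with each control period).
- r.capture(name): name is "scene" or "top" or "wrist"; returns (picture, depth): 480x640x3 uint8, red, green, blue; 480x640 float32, m along the optical axis (not along the pixel's ray), 0 where there is no reading.
- r.get_calibration(name): a dict with "mtx" (3x3 intrinsics, pixels), "extrinsics" (4x4, takes a point from camera to world coordinates). Camera axes: x right, y up, looking along -z (the intrinsics and any distortion apply to the point x, -y, -z); pixel columns grow to the right and rows downward; lengths in m; the calibration is good to about 2 mm. A picture is of the moment at which its call begins: read the wrist's pose just before it. get_calibration takes no time and is no camera call; for the wrist camera it gives the pose at the moment of the call.
- r.finish_job(): hands the job in; it is judged then, once.
The state is a dict: "time_s": time; "joints": joint angles; "joint_velocities": joint speeds; "effort": joint torques, N m; "tcp_pos": TCP position; "ee_rot": TCP orientation; "wrist_force": force on the tool from outside, world axes, zero at the start; "moment": the same for the moment, N m; "gripper_width": opening from 0.0 (shut) to 1.0 (fully open); "gripper_force": force on a finger pad.
Only numpy, scipy, OpenCV 4.12 (cv2) and the standard library are available. Lean on these libraries where they do the work, as an engineer would, in place of code of your own. Each camera call takes 0.05 s, during which the arm holds its last target. There are 200 camera calls.

## Working session

There is one attempt and no reset: what is moved stays moved. The work goes in short steps, Python scripts to look and compute and a tool call to move; the robot and the scene stay as the last step left them, time stands still between calls to the robot, and variables do not carry over. Pictures are saved under pics/ and viewed, at most 10 in all, crops included, and the job is handed in when it is done.

Besides the shell and the picture viewer there is one more tool, called after ">>>" as name(argument=value, ...) on one line, values as JSON. jog_arm: Moves the arm, as the interface text tells. Scaled input: -1 to 1 covers 0.025 m each way for a shift and 8 degrees each way for a turn. Its arguments: {"type":"object","properties":{"plan":{"type":"string"}},"required":["plan"]}

```bash
mkdir -p pics; ls; cat > h.py <<'E'
import numpy as np,cv2
from station import r
def world(name,d,cal=None):
    c=cal or r.get_calibration(name);K=np.array(c["mtx"]);E=np.array(c["extrinsics"])
    v,u=np.mgrid[0:480,0:640]
    p=np.stack([(u-K[0,2])/K[0,0]*d,-(v-K[1,2])/K[1,1]*d,-d],-1)
    return p@E[:3,:3].T+E[:3,3]
E
python3 - <<'E'
from h import *
for n in("scene","top"):
    p,d=r.capture(n);c=r.get_calibration(n)
    cv2.imwrite(f"pics/{n}0.png",p[...,::-1]);np.savez(f"{n}0.npz",p=p,d=d,w=world(n,d))
    print(n,{k:(np.round(v,3).tolist() if hasattr(v,'__len__') else v) for k,v in c.items()})
s=r.sense();print(s["time_s"],s["tcp_pos"],np.round(s["ee_rot"],3).tolist(),s["gripper_width"])
E
```

```text
pics
scene {'mtx': [[589.269, 0.0, 316.51], [0.0, 589.269, 237.051], [0.0, 0.0, 1.0]], 'extrinsics': [[-0.798, -0.514, 0.314, 0.972], [0.602, -0.679, 0.42, 0.533], [-0.003, 0.524, 0.852, 1.217], [0.0, 0.0, 0.0, 1.0]]}
top {'mtx': [[487.337, 0.0, 325.998], [0.0, 487.337, 240.114], [0.0, 0.0, 1.0]], 'extrinsics': [[-0.027, 0.998, -0.054, 0.476], [-1.0, -0.027, 0.006, 0.023], [0.004, 0.054, 0.999, 1.223], [0.0, 0.0, 0.0, 1.0]]}
0.1 [0.25506199 0.57003174 0.24025936] [[0.913, -0.409, -0.001], [-0.409, -0.913, -0.002], [0.0, 0.002, -1.0]] 0.9997791043584233
```

View pics/scene0.png

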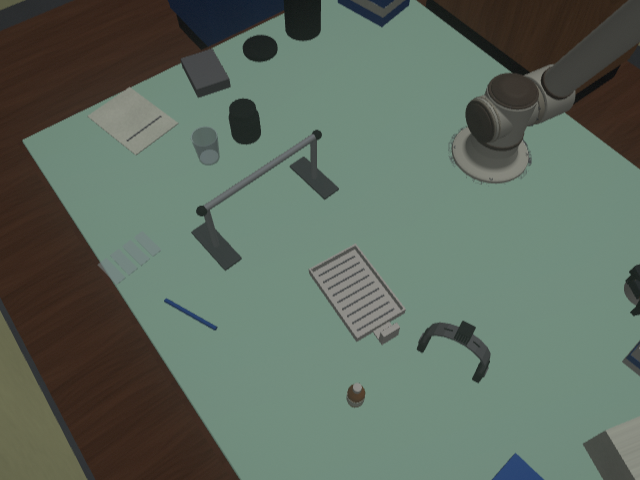

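View pics/top0.png

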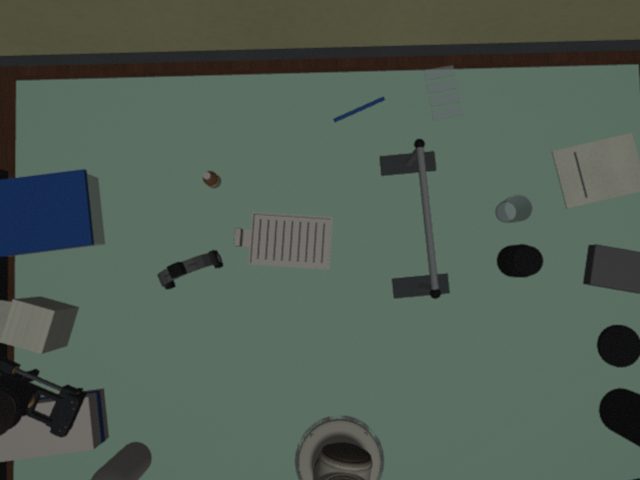

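The scene view shows the rail from (203,211) to (317,135), the tray at (357,292) with its tab at (387,332), the headgear clip at (465,332) and the dropper at (356,394). In the top view the bar runs from (420,145) to (435,293), the tray is at (290,241) with its tab at (239,237), and the headgear clip is at (178,269).

```bash
cat > m.py <<'E'
from h import *
def rep(n,m,w):
    q=w[m];c,s,a=cv2.minAreaRect(q[:,:2].astype(np.float32)); print(n,len(q),"mean",q.mean(0).round(4),"rect",np.round(c,4),np.round(s,4),round(a,1),"zmax",np.percentile(q[:,2],[50,98]).round(4))
def box(w,x0,x1,y0,y1,z0,z1): return (w[...,0]>x0)&(w[...,0]<x1)&(w[...,1]>y0)&(w[...,1]<y1)&(w[...,2]>z0)&(w[...,2]<z1)
if __name__=="__main__":
  for n in("top","scene"):
    f=np.load(n+"0.npz");w=f["w"];p=f["p"].astype(int);ok=f["d"]>0
    print(n,"ok",ok.mean(),"table z",np.median(w[box(w,.3,.6,-.1,.4,-.05,.05)&ok][:,2]))
    rep("bar",box(w,.3,.75,-.4,-.1,.15,.19)&ok,w)
    rep("feet",box(w,.3,.75,-.4,-.1,.005,.012)&ok,w)
    rep("jar/beaker",box(w,.3,.6,-.55,-.33,.06,.12)&ok,w)
    rep("trayrim",box(w,.35,.6,-.06,.25,.012,.03)&ok,w)
    rep("tab",box(w,.35,.6,.1,.3,.035,.055)&ok,w)
    rep("clip",box(w,.3,.6,.2,.5,.14,.18)&ok,w)
    rep("band",box(w,.3,.6,.2,.5,.10,.13)&ok,w)
    rep("headall",box(w,.3,.6,.2,.5,.025,.18)&ok,w)
    rep("dropper",box(w,.5,.75,.15,.4,.03,.1)&ok,w)
    white=(p.min(-1)>110)&(p.max(-1)-p.min(-1)<30)&box(w,.35,.6,-.1,.3,-.02,.06)
    rep("white",white,w)
    # bar axis fit
    q=w[box(w,.35,.66,-.4,-.1,.155,.18)&ok]
    vx,vy,x,y=cv2.fitLine(q[:,:2].astype(np.float32),cv2.DIST_HUBER,0,.01,.01).ravel();print("bar line",vx,vy,x,y)
E
python3 m.py
```

```text
top ok 0.9961946614583334 table z -0.0003577487945105595
bar 1229 mean [ 0.573  -0.2031  0.1657] rect [ 0.5756 -0.2031] [0.3493 0.0241] 4.3 zmax [0.1659 0.1711]
feet 1468 mean [ 0.5665 -0.2005  0.0076] rect [ 0.5269 -0.2499] [0.4471 0.299 ] 0.2 zmax [0.0075 0.0114]
jar/beaker 1151 mean [ 0.4911 -0.4389  0.0903] rect [ 0.5193 -0.4429] [0.1626 0.0759] 1.7 zmax [0.0972 0.1032]
trayrim 377 mean [0.5261 0.1098 0.0207] rect [0.5436 0.1207] [0.2298 0.1298] 84.9 zmax [0.0209 0.0265]
tab 188 mean [0.5335 0.2537 0.0419] rect [0.529  0.2584] [0.0418 0.1088] 41.1 zmax [0.0423 0.0492]
clip 205 mean [0.4775 0.3484 0.1568] rect [0.4773 0.3503] [0.0292 0.0295] 22.5 zmax [0.1579 0.1626]
band 409 mean [0.4805 0.3417 0.114 ] rect [0.4778 0.3501] [0.0306 0.1061] 22.0 zmax [0.1154 0.1258]
headall 1089 mean [0.4908 0.3223 0.0984] rect [0.5041 0.3159] [0.0684 0.2283] 23.4 zmax [0.1071 0.1604]
dropper 449 mean [0.6057 0.2758 0.0568] rect [0.6085 0.2679] [0.2136 0.0846] 1.4 zmax [0.0516 0.0951]m.py:3: RuntimeWarning: Mean of empty slice.
  q=w[m];c,s,a=cv2.minAreaRect(q[:,:2].astype(np.float32)); print(n,len(q),"mean",q.mean(0).round(4),"rect",np.round(c,4),np.round(s,4),round(a,1),"zmax",np.percentile(q[:,2],[50,98]).round(4))
  ret = um.true_divide(
Traceback (most recent call last):
  File "m.py", line 19, in <module>
    rep("white",white,w)
    ~~~^^^^^^^^^^^^^^^^^
  File "m.py", line 3, in rep
    q=w[m];c,s,a=cv2.minAreaRect(q[:,:2].astype(np.float32)); print(n,len(q),"mean",q.mean(0).round(4),"rect",np.round(c,4),np.round(s,4),round(a,1),"zmax",np.percentile(q[:,2],[50,98]).round(4))
                                                                                                                                                            ~~~~~~~~~~~~~^^^^^^^^^^^^^^^^
IndexError: index -1 is out of bounds for axis 0 with size 0
```

```bash
cat > m2.py <<'E'
from m import *
for n in("top","scene"):
    f=np.load(n+"0.npz");w=f["w"];p=f["p"];ok=f["d"]>0
    hsv=cv2.cvtColor(p,cv2.COLOR_RGB2HSV)
    if n=="top": print("px tray",p[241,262],"table",p[330,300])
    lo=(hsv[...,1]<40)&(hsv[...,2]>90)&box(w,.42,.62,-.03,.29,-.02,.06)&ok
    for nm,m in(("tray",lo&(w[...,1]<.228)),("tab",lo&(w[...,1]>.2)&box(w,0,1,0,1,.035,.06)),("bar",box(w,.35,.8,-.3,-.1,.155,.185)&ok),
      ("clip",box(w,.42,.53,.3,.4,.15,.18)&ok),("band",box(w,.42,.53,.3,.4,.11,.13)&ok),("pads",box(w,.35,.6,.23,.45,.02,.05)&ok),("dropper",box(w,.58,.72,.2,.32,.03,.1)&ok)):
        if m.sum()>5: rep(nm,m,w)
    q=w[box(w,.42,.70,-.4,-.1,.155,.18)&ok]
    print("bar line",cv2.fitLine(q[:,:2].astype(np.float32),cv2.DIST_HUBER,0,.01,.01).ravel())
    for lo_,hi in((.3,.5),(.6,.8)):
        m=box(w,lo_,hi,-.32,-.1,.006,.011)&ok&(hsv[...,2]<80)
        if m.sum()>5: rep("foot",m,w)
E
python3 m2.py
```

```text
px tray [113 110 106] table [ 90 110  98]
tray 3986 mean [0.5445 0.1082 0.0052] rect [0.5456 0.1156] [0.227  0.1369] 84.9 zmax [0.0035 0.0234]
tab 103 mean [0.5541 0.233  0.0439] rect [0.5538 0.2332] [0.0141 0.0437] 84.7 zmax [0.0438 0.0484]
bar 1230 mean [ 0.5732 -0.2031  0.1657] rect [ 0.5769 -0.2045] [0.3515 0.0241] 3.8 zmax [0.1659 0.1711]
clip 184 mean [0.4776 0.3493 0.1581] rect [0.4773 0.3503] [0.0292 0.0295] 22.5 zmax [0.1582 0.1628]
band 281 mean [0.4796 0.3426 0.118 ] rect [0.4776 0.3494] [0.0301 0.0863] 22.4 zmax [0.1178 0.1273]
pads 233 mean [0.5061 0.2918 0.0384] rect [0.4895 0.3093] [0.0477 0.2273] 37.6 zmax [0.0392 0.048 ]
dropper 205 mean [0.6941 0.2914 0.0613] rect [0.6958 0.2941] [0.0315 0.0349] 44.3 zmax [0.0586 0.0884]
bar line [ 0.99778587  0.06650855  0.5697074  -0.20322469]
foot 513 mean [ 0.4225 -0.2066  0.0081] rect [ 0.4225 -0.2149] [0.0485 0.1387] 4.0 zmax [0.008  0.0107]
foot 548 mean [ 0.729  -0.186   0.0082] rect [ 0.7303 -0.1936] [0.0501 0.1376] 3.8 zmax [0.0082 0.0108]
tray 4430 mean [0.5398 0.109  0.0058] rect [0.5378 0.1107] [0.2403 0.1437] 84.2 zmax
[... 187 characters left out ...]
0228] 4.0 zmax [0.1653 0.1717]
clip 226 mean [0.48   0.3519 0.1588] rect [0.4792 0.3514] [0.0298 0.0273] 22.3 zmax [0.1589 0.1637]
band 456 mean [0.4797 0.352  0.119 ] rect [0.4786 0.3499] [0.0324 0.0922] 21.5 zmax [0.1193 0.1276]
pads 425 mean [0.513  0.311  0.0375] rect [0.4979 0.3178] [0.0608 0.229 ] 29.0 zmax [0.0388 0.0485]
dropper 302 mean [0.7032 0.3005 0.0612] rect [0.7004 0.2982] [0.0313 0.035 ] 47.7 zmax [0.0583 0.0874]
bar line [ 0.9980209   0.06288295  0.5289217  -0.20315525]
foot 461 mean [ 0.4242 -0.2105  0.0081] rect [ 0.423  -0.2125] [0.0511 0.1397] 4.1 zmax [0.0079 0.0107]
foot 578 mean [ 0.7329 -0.185   0.0081] rect [ 0.7317 -0.1916] [0.0493 0.1408] 4.4 zmax [0.008  0.0108]
```

```bash
cat > go.py <<'E'
from h import *
import sys
from scipy.spatial.transform import Rotation as R
# go.py x y z yawOfToolY : shift in current tool axes (units), then turn (units), vertical tool
x,y,z,a=map(float,sys.argv[1:5]);s=r.sense();A=np.array(s["ee_rot"]);a=np.radians(a)
Y=np.array([np.cos(a),np.sin(a),0]);Z=np.array([0,0,-1.]);B=np.stack([np.cross(Y,Z),Y,Z],1)
d=np.array([x,y,z])-s["tcp_pos"]
print("t",s["time_s"],"tcp",np.round(s["tcp_pos"],4),"yawY",round(np.degrees(np.arctan2(A[1,1],A[0,1])),2),"F",np.round(s["wrist_force"],1))
print("shift now",np.round(A.T@d/.025,2),"turn",np.round(np.degrees(R.from_matrix(A.T@B).as_rotvec())/8,2),"shift after turn",np.round(B.T@d/.025,2))
E
python3 go.py .554 .2334 .12 174.7
```

```text
t 0.1 tcp [0.2551 0.57   0.2403] yawY -114.12 F [-0.6  0.7  0.6]
shift now [16.42  7.39  4.83] turn [ 0.01 -0.01  8.9 ] shift after turn [ 12.3  -13.15   4.81]
```

>>> jog_arm(plan="0 0 0 0 0 0.99 -1; 0 0 0 0 0 0.99 -1; 0 0 0 0 0 0.99 -1; 0 0 0 0 0 0.99 -1; 0 0 0 0 0 0.99 -1; 0 0 0 0 0 0.99 -1; 0 0 0 0 0 0.99 -1; 0 0 0 0 0 0.99 -1; 0 0 0 0 0 0.98 -1; 0.5 -0.5 0 0 0 0 -1")

```text
time_s: 1.1
tcp_pos: [0.2658, 0.5574, 0.2403]
ee_rot: [[-0.092, -0.996, -0.001], [-0.996, 0.092, -0.001], [0.001, 0.0, -1.0]]
wrist_force: [0.4, 0.6, 0.2]
gripper_width: 1.0
gripper_force: 0.0
```

>>> jog_arm(plan="0.9 -0.96 0 0 0 0 -1; 0.9 -0.96 0 0 0 0 -1; 0.9 -0.96 0 0 0 0 -1; 0.9 -0.96 0 0 0 0 -1; 0.9 -0.96 0 0 0 0 -1; 0.9 -0.96 0 0 0 0 -1; 0.9 -0.96 0 0 0 0 -1; 0.9 -0.96 0 0 0 0 -1; 0.9 -0.96 0 0 0 0 -1; 0.9 -0.96 0 0 0 0 -1")

```text
time_s: 2.1
tcp_pos: [0.4854, 0.3085, 0.2411]
ee_rot: [[-0.091, -0.996, -0.001], [-0.996, 0.091, -0.0], [0.001, 0.0, -1.0]]
wrist_force: [0.0, 0.4, 0.0]
gripper_width: 1.0
gripper_force: 0.0
```

```bash
python3 go.py .554 .2334 .10 174.7
```

```text
t 2.1 tcp [0.4854 0.3085 0.2411] yawY 174.79 F [0.  0.4 0. ]
shift now [ 2.74 -3.01  5.64] turn [ 0.   -0.    0.01] shift after turn [ 2.74 -3.01  5.64]
```

>>> jog_arm(plan="0.7 -0.75 0 0 0 0 -1; 0.72 -0.75 0 0 0 0 -1; 0.72 -0.75 0 0 0 0 -1; 0.72 -0.76 0 0 0 0 -1; 0 0 0.94 0 0 0 -1; 0 0 0.94 0 0 0 -1; 0 0 0.94 0 0 0 -1; 0 0 0.94 0 0 0 -1; 0 0 0.94 0 0 0 -1; 0 0 0.94 0 0 0 -1")

```text
time_s: 3.1
tcp_pos: [0.5527, 0.2314, 0.0992]
ee_rot: [[-0.091, -0.996, -0.001], [-0.996, 0.091, -0.0], [0.0, 0.0, -1.0]]
wrist_force: [-0.0, -0.1, -1.3]
gripper_width: 0.998
gripper_force: 0.0
```

```bash
python3 go.py .5537 .2304 .033 174.7; python3 - <<'E'
from h import *
p,d=r.capture("wrist");cv2.imwrite("pics/w1.png",p[...,::-1])
E
```

```text
t 3.1 tcp [0.5527 0.2314 0.0992] yawY 174.78 F [-0.  -0.1 -1.3]
shift now [ 0.04 -0.04  2.65] turn [ 0.   -0.    0.01] shift after turn [ 0.04 -0.04  2.65]
```

View pics/w1.png

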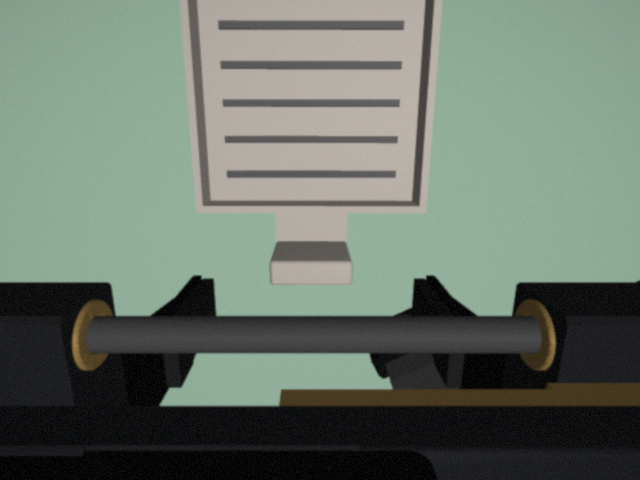

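The wrist view shows the tab at (311,262), centred between the finger pads at about (200,330) and (425,330) and square to them. I'll lower and close.

>>> jog_arm(plan="0.04 -0.04 0.5 0 0 0 -1; 0 0 0.5 0 0 0 -1; 0 0 0.5 0 0 0 -1; 0 0 0.5 0 0 0 -1; 0 0 0.4 0 0 0 -1; 0 0 0.25 0 0 0 -1; 0 0 0 0 0 0 0.3; 0 0 0 0 0 0 0.6; 0 0 0 0 0 0 1; 0 0 0 0 0 0 1")

```text
time_s: 4.15
tcp_pos: [0.5542, 0.2316, 0.0346]
ee_rot: [[-0.092, -0.996, 0.001], [-0.996, 0.092, 0.001], [-0.001, -0.001, -1.0]]
wrist_force: [-0.5, -0.3, 0.6]
gripper_width: 0.723
gripper_force: 0.0
```

>>> jog_arm(plan="0 0 0 0 0 0 1; 0 0 0 0 0 0 1; 0 0 0 0 0 0 1; 0 0 0 0 0 0 1; 0 0 0 0 0 0 1; 0 0 0 0 0 0 1; 0 0 0 0 0 0 1; 0 0 0 0 0 0 1; 0 0 0 0 0 0 1; 0 0 0 0 0 0 1")

```text
time_s: 5.15
tcp_pos: [0.554, 0.2315, 0.0342]
ee_rot: [[-0.092, -0.996, 0.0], [-0.996, 0.092, 0.0], [-0.0, -0.0, -1.0]]
wrist_force: [-0.7, -0.7, 3.2]
gripper_width: 0.504
gripper_force: 30.0
```

```bash
python3 go.py .5685 -.0783 .033 183.9
```

```text
t 5.15 tcp [0.554  0.2315 0.0342] yawY 174.7 F [-0.7 -0.7  3.2]
shift now [12.28 -1.72  0.05] turn [-0.    0.   -1.15] shift after turn [12.4   0.27  0.05]
```

>>> jog_arm(plan="0 0 0 0 0 -0.23 1; 0 0 0 0 0 -0.23 1; 0 0 0 0 0 -0.23 1; 0 0 0 0 0 -0.23 1; 0 0 0 0 0 -0.23 1; 0.2 0 0 0 0 0 1; 0.4 0 0 0 0 0 1; 0.6 0 0 0 0 0 1; 0.7 0.03 0 0 0 0 1; 0.7 0.03 0 0 0 0 1")

```text
time_s: 6.15
tcp_pos: [0.5572, 0.1652, 0.0342]
ee_rot: [[0.068, -0.998, 0.001], [-0.998, -0.068, 0.001], [-0.0, -0.001, -1.0]]
wrist_force: [-0.0, 4.6, 3.5]
gripper_width: 0.504
gripper_force: 30.0
```

>>> jog_arm(plan="0.7 0.03 0 0 0 0 1; 0.7 0.03 0 0 0 0 1; 0.7 0.03 0 0 0 0 1; 0.7 0.03 0 0 0 0 1; 0.7 0.03 0 0 0 0 1; 0.7 0.03 0 0 0 0 1; 0.7 0.03 0 0 0 0 1; 0.7 0 0 0 0 0 1; 0.7 0 0 0 0 0 1; 0.7 0 0 0 0 0 1")

```text
time_s: 7.15
tcp_pos: [0.5634, -0.0098, 0.0342]
ee_rot: [[0.068, -0.998, 0.0], [-0.998, -0.068, 0.0], [-0.0, -0.0, -1.0]]
wrist_force: [-0.5, 5.3, 4.7]
gripper_width: 0.505
gripper_force: 30.0
```

```bash
python3 go.py .5684 -.0771 .034 183.9; python3 - <<'E'
from h import *
p,d=r.capture("top");cv2.imwrite("pics/top1.png",p[...,::-1])
E
```

```text
t 7.15 tcp [ 0.5634 -0.0098  0.0342] yawY -176.11 F [-0.5  5.3  4.7]
shift now [ 2.7  -0.02  0.01] turn [-0.  0. -0.] shift after turn [ 2.7  -0.02  0.01]
```

View pics/top1.png

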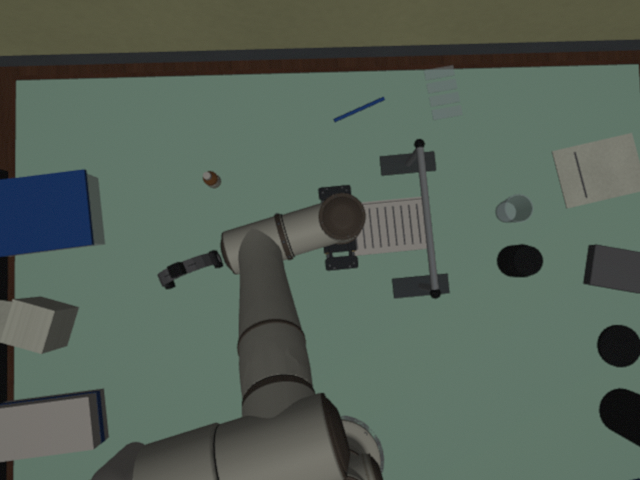

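The tray at (390,226) follows squarely, its leading edge is now at the bar, and nothing else has moved.

>>> jog_arm(plan="0.6 0 0 0 0 0 1; 0.6 0 0 0 0 0 1; 0.5 0 0 0 0 0 1; 0.4 0 0 0 0 0 1; 0.3 0 0 0 0 0 1; 0.2 0 0 0 0 0 1; 0.1 0 0 0 0 0 1; 0 0 0 0 0 0 1; 0 0 0 0 0 0 1; 0 0 0 0 0 0 1")

```text
time_s: 8.2
tcp_pos: [0.5678, -0.0767, 0.0342]
ee_rot: [[0.068, -0.998, -0.0], [-0.998, -0.068, -0.0], [0.0, 0.0, -1.0]]
wrist_force: [0.6, 2.1, 5.0]
gripper_width: 0.503
gripper_force: 30.0
```

```bash
cat > m3.py <<'E'
from m import *
def tray(n):
    p,d=r.capture(n);w=world(n,d);ok=d>0
    hsv=cv2.cvtColor(p,cv2.COLOR_RGB2HSV)
    m=(hsv[...,1]<45)&(hsv[...,2]>90)&box(w,.46,.69,-.33,-.085,-.02,.04)&ok
    m&=~box(w,.38,.76,-.23,-.17,.1,.2)
    m=cv2.morphologyEx(m.astype(np.uint8),cv2.MORPH_OPEN,np.ones((2,2)))>0
    rep("tray "+n,m,w); q=w[m&(w[...,2]>.015)]; print("rim rect",cv2.minAreaRect(q[:,:2].astype(np.float32)))
    return p,w
if __name__=="__main__":
    tray("top");tray("scene")
E
python3 go.py .5684 -.0771 .034 183.9; python3 m3.py
```

```text
t 8.2 tcp [ 0.5678 -0.0767  0.0342] yawY -176.11 F [0.6 2.1 5. ]
shift now [ 0.02 -0.02  0.01] turn [ 0. -0. -0.] shift after turn [ 0.02 -0.02  0.01]
tray top 2418 mean [ 0.5702 -0.2317  0.011 ] rect [ 0.556  -0.1442] [0.1689 0.3453] 4.2 zmax [0.0038 0.0254]
rim rect ((0.5656266808509827, -0.1365426927804947), (0.1360585242509842, 0.33988937735557556), 7.543781757354736)
tray scene 1473 mean [ 0.5871 -0.2324  0.0138] rect [0.7243 0.125 ] [0.9417 0.1525] 68.0 zmax [0.004  0.1305]
rim rect ((0.72740238904953, 0.12939134240150452), (0.9311937689781189, 0.15006956458091736), 67.97367095947266)
```

>>> jog_arm(plan="0 0 0 0 0 0 -1; 0 0 0 0 0 0 -1; 0 0 0 0 0 0 -1; 0 0 0 0 0 0 -1; 0 0 0 0 0 0 -1; 0 0 0 0 0 0 -1; 0 0 0 0 0 0 -1; 0 0 -0.4 0 0 0 -1; 0 0 -1 0 0 0 -1; 0 0 -1 0 0 0 -1")

```text
time_s: 9.3
tcp_pos: [0.5679, -0.0759, 0.095]
ee_rot: [[0.068, -0.998, -0.001], [-0.998, -0.068, -0.0], [0.0, 0.001, -1.0]]
wrist_force: [0.7, -0.1, 0.6]
gripper_width: 0.996
gripper_force: 0.0
```

>>> jog_arm(plan="0 0 -1 0 0 0 -1; 0 0 -1 0 0 0 -1; 0 0 -1 0 0 0 -1; 0 0 -1 0 0 0 -1; 0 0 -1 0 0 0 -1; 0 0 -1 0 0 0 -1; 0 0 -1 0 0 0 -1; -1 0 0 0 0 0 -1; -1 0 0 0 0 0 -1; -1 0 0 0 0 0 -1")

```text
time_s: 10.3
tcp_pos: [0.5626, -0.0004, 0.2702]
ee_rot: [[0.067, -0.998, 0.001], [-0.998, -0.067, 0.0], [-0.0, -0.001, -1.0]]
wrist_force: [0.6, -0.2, 0.3]
gripper_width: 1.001
gripper_force: 0.0
```

```bash
cat > m4.py <<'E'
from m import *
for n in("top","scene"):
    p,d=r.capture(n);w=world(n,d);ok=d>0
    if n=="scene": cv2.imwrite("pics/s2.png",p[...,::-1])
    hsv=cv2.cvtColor(p,cv2.COLOR_RGB2HSV)
    lo=(hsv[...,1]<40)&(hsv[...,2]>90)&ok
    rep("tray",lo&box(w,.48,.67,-.32,-.098,-.005,.03),w)
    rep("rim",lo&box(w,.48,.67,-.32,-.098,.015,.03),w)
    rep("tab",lo&box(w,.5,.63,-.1,-.03,.036,.055),w)
    rep("clip",box(w,.42,.53,.3,.4,.15,.18)&ok,w); rep("bar",box(w,.35,.8,-.3,-.1,.155,.185)&ok,w)
E
python3 m4.py; python3 go.py .478 .3505 .24 112.4;python3 go.py .478 .3505 .24 202.4
```

```text
tray 3487 mean [ 0.5781 -0.2008  0.0053] rect [ 0.5685 -0.2057] [0.1825 0.2145] 3.4 zmax [0.0037 0.0233]
rim 385 mean [ 0.5775 -0.1964  0.0211] rect [ 0.5767 -0.2021] [0.1302 0.2014] 4.0 zmax [0.0211 0.0255]
tab 57 mean [ 0.5608 -0.0764  0.0439] rect [ 0.5633 -0.0754] [0.0124 0.0317] 88.6 zmax [0.0436 0.0483]
clip 187 mean [0.4775 0.3492 0.1582] rect [0.4775 0.3497] [0.0299 0.0284] 25.2 zmax [0.1583 0.1626]
bar 1239 mean [ 0.5739 -0.203   0.1656] rect [ 0.5762 -0.2041] [0.3503 0.0236] 3.9 zmax [0.1658 0.1715]
tray 2587 mean [ 0.5842 -0.2002  0.0051] rect [ 0.5811 -0.2095] [0.1624 0.2268] 3.6 zmax [0.0039 0.0228]
rim 227 mean [ 0.6011 -0.1604  0.0211] rect [ 0.5758 -0.1925] [0.1334 0.1873] 4.5 zmax [0.0212 0.0256]
tab 92 mean [ 0.5675 -0.0738  0.0439] rect [ 0.5681 -0.0733] [0.0432 0.0182] 7.8 zmax [0.044  0.0487]
clip 226 mean [0.48   0.3517 0.1588] rect [0.4791 0.3513] [0.03   0.0273] 22.3 zmax [0.1591 0.1634]
bar 812 mean [ 0.6297 -0.1971  0.1648] rect [ 0.6066 -0.2019] [0.2921 0.0221] 4.7 zmax [0.1653 0.1712]
t 10.4 tcp [0.5627 0.001  0.27  ] yawY -175.93 F [ 0.1 -0.2 -0.3]
shift now [-14.19   2.39   1.2 ] turn [-0.    0.01  8.96] shift after turn [-2.2  14.22  1.2 ]
t 10.4 tcp [0.5627 0.001  0.27  ] yawY -175.93 F [ 0.1 -0.2 -0.3]
shift now [-14.19   2.39   1.2 ] turn [-0.01  0.   -2.29] shift after turn [-14.22  -2.2    1.2 ]
```

View pics/s2.png

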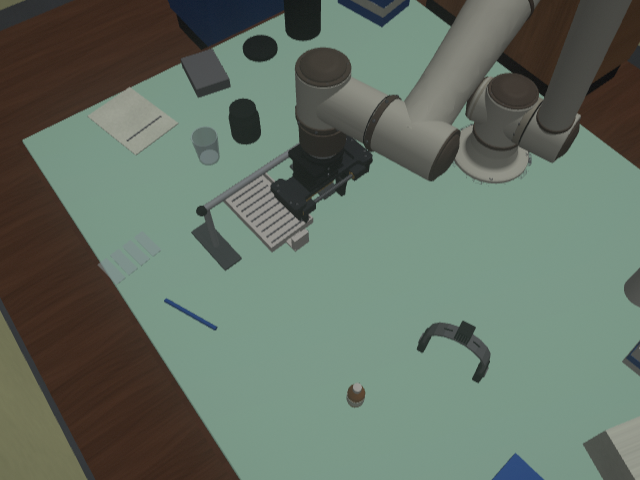

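The tray now sits under the bar: rim rectangle centre (0.577,-0.202), size 130x201 mm, angle 4.0° against the bar's 3.9°. In the image it is at (270,212), its tab at (298,240). The headgear is untouched at (465,332). Next is the headgear.

>>> jog_arm(plan="0 0 0 0 0 -0.76 -1; 0 0 0 0 0 -0.76 -1; 0 0 0 0 0 -0.77 -1; -0.9 -0.14 0 0 0 0 -1; -0.95 -0.15 0 0 0 0 -1; -0.95 -0.15 0 0 0 0 -1; -0.95 -0.15 0 0 0 0 -1; -0.95 -0.15 0 0 0 0 -1; -0.95 -0.15 0 0 0 0 -1; -0.95 -0.15 0 0 0 0 -1")

```text
time_s: 11.4
tcp_pos: [0.5244, 0.1618, 0.2697]
ee_rot: [[0.378, -0.926, 0.001], [-0.926, -0.378, 0.0], [0.0, -0.001, -1.0]]
wrist_force: [0.3, 0.0, 0.1]
gripper_width: 0.999
gripper_force: 0.0
```

>>> jog_arm(plan="-0.95 -0.15 0 0 0 0 -1; -0.95 -0.15 0 0 0 0 -1; -0.95 -0.15 0 0 0 0 -1; -0.95 -0.15 0 0 0 0 -1; -0.95 -0.15 0 0 0 0 -1; -0.95 -0.15 0 0 0 0 -1; -0.95 -0.15 0 0 0 0 -1; -0.95 -0.15 0 0 0 0 -1; 0 0 0.5 0 0 0 -1; 0 0 0.5 0 0 0 -1")

```text
time_s: 12.4
tcp_pos: [0.4805, 0.3485, 0.2436]
ee_rot: [[0.378, -0.926, -0.0], [-0.926, -0.378, 0.0], [-0.0, -0.0, -1.0]]
wrist_force: [-0.5, -0.2, -0.4]
gripper_width: 0.998
gripper_force: 0.0
```

```bash
python3 go.py .478 .3505 .146 202.4; python3 - <<'E'
from h import *
p,d=r.capture("wrist");cv2.imwrite("pics/w2.png",p[...,::-1])
w=world("wrist",d);m=(d>0)&(abs(w[...,0]-.478)<.05)&(abs(w[...,1]-.35)<.05)&(w[...,2]>.15)&(w[...,2]<.175)
q=w[m];print(len(q),cv2.minAreaRect(q[:,:2].astype(np.float32)),np.median(q[:,2]))
E
```

```text
t 12.4 tcp [0.4805 0.3485 0.2436] yawY -157.77 F [-0.5 -0.2 -0.4]
shift now [-0.11  0.06  3.9 ] turn [-0.    0.   -0.02] shift after turn [-0.11  0.06  3.9 ]
2205 ((0.477511465549469, 0.3480735421180725), (0.029557133093476295, 0.028078775852918625), 21.616058349609375) 0.15844497213229936
```

View pics/w2.png

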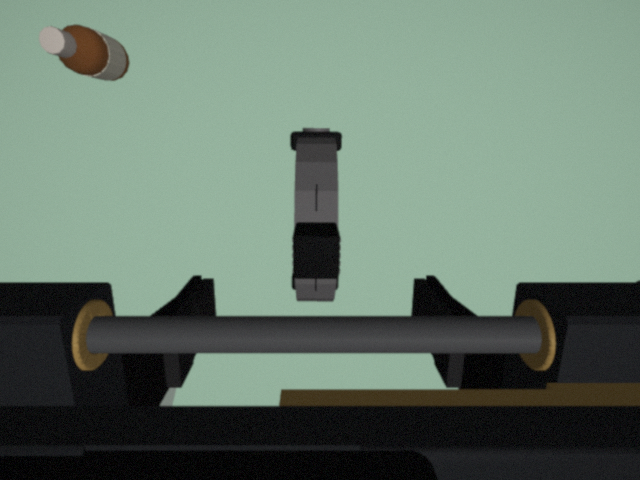

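The clip is at (316,252), centred between the pads and square to them. I'll descend and close.

>>> jog_arm(plan="-0.1 0.08 0.5 0 0 0 -1; 0 0 0.6 0 0 0 -1; 0 0 0.7 0 0 0 -1; 0 0 0.7 0 0 0 -1; 0 0 0.6 0 0 0 -1; 0 0 0.45 0 0 0 -1; 0 0 0.3 0 0 0 -1; 0 0 0 0 0 0 -1; 0 0 0 0 0 0 0; 0 0 0 0 0 0 0.2")

```text
time_s: 13.45
tcp_pos: [0.4782, 0.3507, 0.1486]
ee_rot: [[0.378, -0.926, 0.001], [-0.926, -0.378, 0.001], [-0.001, -0.002, -1.0]]
wrist_force: [-0.0, -0.6, -0.0]
gripper_width: 0.894
gripper_force: 0.0
```

>>> jog_arm(plan="0 0 0 0 0 0 0.3; 0 0 0 0 0 0 0.4; 0 0 0 0 0 0 0.5; 0 0 0 0 0 0 1; 0 0 0 0 0 0 1; 0 0 0 0 0 0 1; 0 0 0 0 0 0 1; 0 0 0 0 0 0 1; 0 0 0 0 0 0 1; 0 0 0 0 0 0 1")

```text
time_s: 14.45
tcp_pos: [0.4778, 0.3503, 0.1477]
ee_rot: [[0.378, -0.926, -0.0], [-0.926, -0.378, -0.0], [0.0, 0.0, -1.0]]
wrist_force: [-0.3, 0.6, -0.3]
gripper_width: 0.317
gripper_force: 30.0
```

```bash
python3 go.py .478 .3505 .37 202.4
```

```text
t 14.45 tcp [0.4778 0.3503 0.1477] yawY -157.79 F [-0.3  0.6 -0.3]
shift now [-0.   -0.01 -8.89] turn [ 0.   -0.   -0.02] shift after turn [-0.   -0.01 -8.89]
```

>>> jog_arm(plan="0 0 -0.3 0 0 0 1; 0 0 -0.6 0 0 0 1; 0 0 -0.9 0 0 0 1; 0 0 -1 0 0 0 1; 0 0 -1 0 0 0 1; 0 0 -1 0 0 0 1; 0 0 -1 0 0 0 1; 0 0 -1 0 0 0 1; 0 0 -0.9 0 0 0 1; 0 0 -0.9 0 0 0 1")

```text
time_s: 15.45
tcp_pos: [0.4775, 0.3501, 0.3641]
ee_rot: [[0.378, -0.926, -0.0], [-0.926, -0.378, 0.0], [-0.0, -0.0, -1.0]]
wrist_force: [0.1, 0.1, -2.1]
gripper_width: 0.321
gripper_force: 30.0
```

```bash
python3 go.py .577 -.203 .375 183.9;python3 - <<'E'
from m import *
for n in("top","scene"):
    p,d=r.capture(n);w=world(n,d)
    m=box(w,.38,.58,.22,.48,.23,.29)&(d>0)
    if m.sum()>5: rep(n,m,w)
E
```

```text
t 15.45 tcp [0.4775 0.3501 0.3641] yawY -157.79 F [ 0.1  0.1 -2.1]
shift now [21.99  4.68 -0.44] turn [0.   0.   2.29] shift after turn [22.34 -2.47 -0.43]
top 266 mean [0.5014 0.2857 0.2581] rect [0.5019 0.2883] [0.0437 0.0195] 19.8 zmax [0.2547 0.2886]
scene 524 mean [0.4878 0.3592 0.2568] rect [0.4823 0.3528] [0.046 0.151] 23.2 zmax [0.2585 0.287 ]
```

>>> jog_arm(plan="0 0 -0.2 0 0 0.57 1; 0 0 -0.2 0 0 0.57 1; 0 0 0 0 0 0.57 1; 0 0 0 0 0 0.57 1; 0.3 -0.03 0 0 0 0 1; 0.6 -0.07 0 0 0 0 1; 0.9 -0.1 0 0 0 0 1; 0.9 -0.1 0 0 0 0 1; 0.9 -0.1 0 0 0 0 1; 0.9 -0.1 0 0 0 0 1")

```text
time_s: 16.55
tcp_pos: [0.4979, 0.2368, 0.3725]
ee_rot: [[0.07, -0.998, -0.0], [-0.998, -0.07, -0.0], [0.0, 0.001, -1.0]]
wrist_force: [0.1, 0.4, -2.1]
gripper_width: 0.318
gripper_force: 30.0
```

>>> jog_arm(plan="0.95 -0.1 0 0 0 0 1; 0.95 -0.1 0 0 0 0 1; 0.95 -0.1 0 0 0 0 1; 0.95 -0.1 0 0 0 0 1; 0.95 -0.1 0 0 0 0 1; 0.95 -0.1 0 0 0 0 1; 0.95 -0.1 0 0 0 0 1; 0.95 -0.1 0 0 0 0 1; 0.95 -0.1 0 0 0 0 1; 0.95 -0.1 0 0 0 0 1")

```text
time_s: 17.55
tcp_pos: [0.5388, 0.0017, 0.3726]
ee_rot: [[0.07, -0.998, -0.0], [-0.998, -0.07, -0.0], [0.0, 0.0, -1.0]]
wrist_force: [0.5, -0.5, -1.6]
gripper_width: 0.316
gripper_force: 30.0
```

>>> jog_arm(plan="0.95 -0.1 0 0 0 0 1; 0.95 -0.1 0 0 0 0 1; 0.95 -0.1 0 0 0 0 1; 0.95 -0.1 0 0 0 0 1; 0.95 -0.1 0 0 0 0 1; 0.95 -0.1 0 0 0 0 1; 0.95 -0.1 0 0 0 0 1; 0.8 -0.1 0 0 0 0 1; 0.5 -0.1 0 0 0 0 1; 0.3 0 0 0 0 0 1")

```text
time_s: 18.55
tcp_pos: [0.5757, -0.2018, 0.3722]
ee_rot: [[0.068, -0.998, -0.001], [-0.998, -0.068, 0.0], [-0.0, 0.001, -1.0]]
wrist_force: [0.4, -0.3, -1.0]
gripper_width: 0.318
gripper_force: 30.0
```

```bash
python3 - <<'E'
from m import *
for n in("top","scene"):
    p,d=r.capture(n);w=world(n,d);cv2.imwrite(f"pics/{n}3.png",p[...,::-1])
    m=box(w,.53,.63,-.32,-.1,.21,.32)&(d>0)
    if m.sum()>5: rep(n,m,w)
E
python3 go.py .577 -.2025 .2 183.9
```

```text
top 50 mean [ 0.5667 -0.144   0.3154] rect [ 0.5692 -0.1441] [0.0239 0.008 ] 5.8 zmax [0.3161 0.3199]
scene 1044 mean [ 0.5782 -0.1887  0.2685] rect [ 0.576  -0.1987] [0.0457 0.1494] 3.6 zmax [0.264  0.3175]
t 18.65 tcp [ 0.5758 -0.2012  0.3724] yawY -176.08 F [ 0.2  0.2 -1.5]
shift now [ 0.06 -0.05  6.9 ] turn [0. 0. 0.] shift after turn [ 0.06 -0.04  6.9 ]
```

View pics/scene3.png

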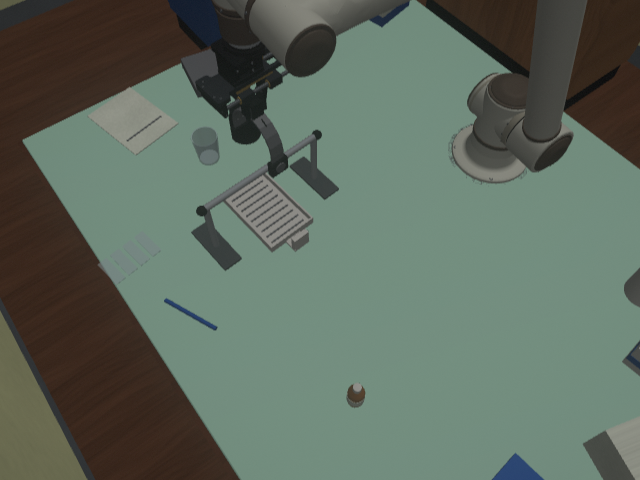

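The headgear hangs level above the bar at (270,145), the tray is at (268,210), and everything else is in place. I'll lower it, slowly near contact.

>>> jog_arm(plan="0.05 -0.04 0.5 0 0 0 1; 0 0 0.8 0 0 0 1; 0 0 0.9 0 0 0 1; 0 0 0.9 0 0 0 1; 0 0 0.9 0 0 0 1; 0 0 0.8 0 0 0 1; 0 0 0.7 0 0 0 1; 0 0 0.6 0 0 0 1; 0 0 0.4 0 0 0 1; 0 0 0.2 0 0 0 1")

```text
time_s: 19.65
tcp_pos: [0.5767, -0.2008, 0.2038]
ee_rot: [[0.07, -0.998, -0.002], [-0.998, -0.07, 0.0], [-0.001, 0.002, -1.0]]
wrist_force: [0.9, -0.7, -1.5]
gripper_width: 0.318
gripper_force: 30.0
```

>>> jog_arm(plan="0 0 0.04 0 0 0 1; 0 0 0.04 0 0 0 1; 0 0 0.04 0 0 0 1; 0 0 0.04 0 0 0 1; 0 0 0.04 0 0 0 1; 0 0 0.04 0 0 0 1; 0 0 0.04 0 0 0 1; 0 0 0 0 0 0 1; 0 0 0 0 0 0 1; 0 0 0 0 0 0 1")

```text
time_s: 20.65
tcp_pos: [0.5773, -0.2016, 0.1983]
ee_rot: [[0.069, -0.998, 0.0], [-0.998, -0.069, -0.0], [0.0, -0.0, -1.0]]
wrist_force: [-0.4, -0.5, -0.5]
gripper_width: 0.317
gripper_force: 30.0
```

>>> jog_arm(plan="0 0 0.02 0 0 0 1; 0 0 0.02 0 0 0 1; 0 0 0.02 0 0 0 1; 0 0 0.02 0 0 0 1; 0 0 0 0 0 0 1; 0 0 0 0 0 0 1; 0 0 0 0 0 0 1; 0 0 0 0 0 0 1; 0 0 0 0 0 0 1; 0 0 0 0 0 0 1")

```text
time_s: 21.65
tcp_pos: [0.5773, -0.2016, 0.1963]
ee_rot: [[0.069, -0.998, 0.0], [-0.998, -0.069, -0.0], [0.0, -0.0, -1.0]]
wrist_force: [0.3, -0.3, -0.9]
gripper_width: 0.323
gripper_force: 30.0
```

>>> jog_arm(plan="0 0 0.02 0 0 0 1; 0 0 0.02 0 0 0 1; 0 0 0 0 0 0 1; 0 0 0 0 0 0 1; 0 0 0 0 0 0 1; 0 0 0 0 0 0 1; 0 0 0 0 0 0 1; 0 0 0 0 0 0 1; 0 0 0 0 0 0 1; 0 0 0 0 0 0 1")

```text
time_s: 22.65
tcp_pos: [0.5773, -0.2016, 0.1956]
ee_rot: [[0.069, -0.998, 0.0], [-0.998, -0.069, -0.0], [0.0, -0.0, -1.0]]
wrist_force: [-2.0, 0.5, 3.5]
gripper_width: 0.319
gripper_force: 30.0
```

The bar now carries the headgear with about 5 N of contact force. I'll release it and rise.

>>> jog_arm(plan="0 0 0 0 0 0 0.3; 0 0 0 0 0 0 0.2; 0 0 0 0 0 0 0; 0 0 0 0 0 0 -0.5; 0 0 0 0 0 0 -1; 0 0 0 0 0 0 -1; 0 0 0 0 0 0 -1; 0 0 0 0 0 0 -1; 0 0 0 0 0 0 -1; 0 0 0 0 0 0 -1")

```text
time_s: 23.65
tcp_pos: [0.5773, -0.2016, 0.1953]
ee_rot: [[0.069, -0.998, 0.0], [-0.998, -0.069, 0.0], [-0.0, -0.0, -1.0]]
wrist_force: [-0.1, 0.2, -0.8]
gripper_width: 0.979
gripper_force: 0.0
```

>>> jog_arm(plan="0 0 -0.2 0 0 0 -1; 0 0 -0.4 0 0 0 -1; 0 0 -0.6 0 0 0 -1; 0 0 -0.8 0 0 0 -1; 0 0 -0.8 0 0 0 -1; 0 0 -0.8 0 0 0 -1; 0 0 -0.8 0 0 0 -1; 0 0 -0.6 0 0 0 -1; -1 0 0 0 0 0 -1; -1 0 0 0 0 0 -1")

```text
time_s: 24.65
tcp_pos: [0.574, -0.1517, 0.3219]
ee_rot: [[0.068, -0.998, 0.003], [-0.998, -0.068, -0.0], [0.0, -0.003, -1.0]]
wrist_force: [-0.8, -0.5, -1.3]
gripper_width: 0.999
gripper_force: 0.0
```

>>> jog_arm(plan="-1 0 0 0 0 0 -1; -1 0 0 0 0 0 -1; -1 0 0 0 0 0 -1; -1 0 0 0 0 0 -1; -1 0 0 0 0 0 -1; -1 0 0 0 0 0 -1; -1 0 0 0 0 0 -1; -1 0 0 0 0 0 -1; -0.5 0 0 0 0 0 -1; 0 0 0 0 0 0 -1")

```text
time_s: 25.65
tcp_pos: [0.5591, 0.0614, 0.321]
ee_rot: [[0.071, -0.997, 0.001], [-0.997, -0.071, 0.0], [-0.0, -0.001, -1.0]]
wrist_force: [-0.2, 0.0, 0.6]
gripper_width: 1.0
gripper_force: 0.0
```

```bash
python3 - <<'E'
from m import *
for n in("top","scene"):
    p,d=r.capture(n);w=world(n,d);ok=d>0
    cv2.imwrite(f"pics/{n}4.png",p[...,::-1]) 
    rep(n+" clip",box(w,.53,.63,-.26,-.14,.192,.23)&ok,w)
    rep(n+" pads",box(w,.53,.63,-.3,-.1,.06,.11)&ok,w)
    hsv=cv2.cvtColor(p,cv2.COLOR_RGB2HSV);lo=(hsv[...,1]<40)&(hsv[...,2]>90)&ok
    rep("rim",lo&box(w,.48,.67,-.32,-.098,.015,.03),w)
E
```

```text
top clip 195 mean [ 0.5765 -0.1981  0.2062] rect [ 0.5769 -0.1991] [0.029  0.0279] 4.2 zmax [0.207  0.2101]
top pads 169 mean [ 0.5701 -0.1815  0.0841] rect [ 0.577  -0.2061] [0.0446 0.1514] 3.1 zmax [0.0833 0.1078]
rim 392 mean [ 0.5782 -0.1944  0.0212] rect [ 0.5766 -0.2024] [0.1301 0.2014] 4.0 zmax [0.0213 0.0259]
scene clip 188 mean [ 0.5793 -0.1953  0.2045] rect [ 0.578 -0.198] [0.0299 0.0308] 0.9 zmax [0.2057 0.2106]
scene pads 332 mean [ 0.5799 -0.1783  0.0867] rect [ 0.5815 -0.2033] [0.0456 0.151 ] 6.5 zmax [0.0868 0.1084]
rim 226 mean [ 0.5979 -0.1563  0.0209] rect [ 0.5762 -0.1928] [0.1319 0.1848] 3.4 zmax [0.0209 0.0266]
```

View pics/scene4.png

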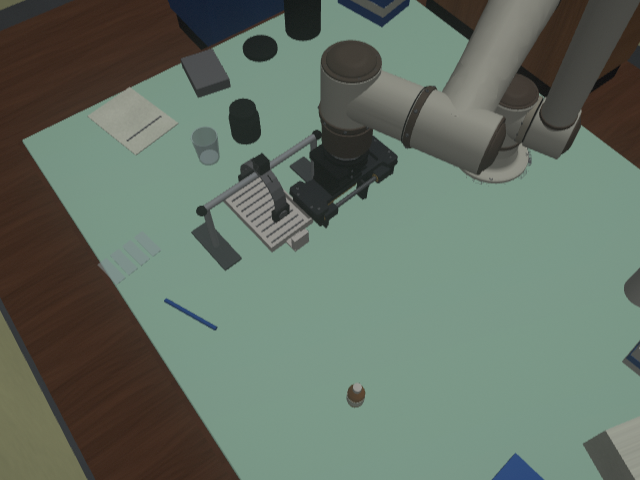

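View pics/top4.png

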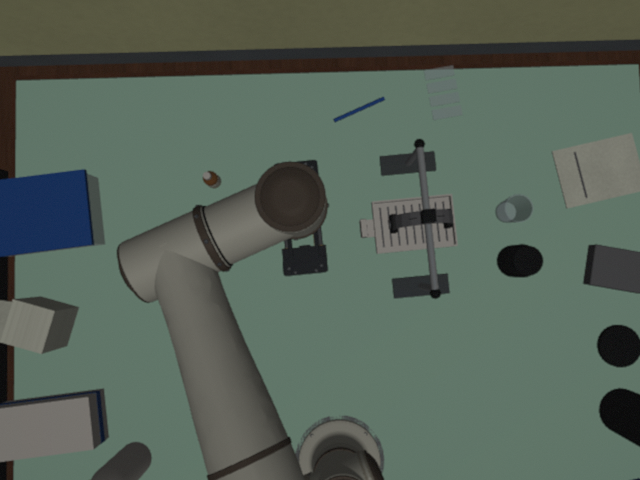

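Both views show the headgear over the bar, its clip at (428,215) in the top view and (257,165) in the scene view, with a pad on each side above the tray. Jar, dropper and beaker have not moved.

```bash
python3 -c "
from station import r
print(r.finish_job())"
```

```text
the job is handed in; nothing more can be done
None
```

The tray is centred under the drying rail and square across the bar, and the headgear hangs over the bar with one pad on each side above the tray. I handed the job in at about 26 s; the grip was 30 N, the last contact reading on the bar about 5 N, and the jar, dropper and beaker were not moved.

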